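# Load-test a defibrillator battery pack

### The job

Seat the long battery pack gently in the sloping cradle of the test unit, contact end down against the lip, lying flat between the guides, and let go of it. Then, with the fingers against its bar, turn the spring-return dial clockwise from rest past its first two detents to the third (the long mark) and keep holding it there: the program finishes while the fingers still hold the dial at the third detent, with the pack still seated. Leave the short pack, bottle, carton and bowl where they are.

Things in the scene. Friction and masses are not known exactly. Their poses are not given: they have to be found in the camera images.
- pack: Long grey battery pack, 112 x 56 x 38 mm (x, y, z), about 0.4 kg, flat on the table. Origin: centre of its underside. +x points from the contact end to the plain end, z up. At the contact end a low tongue (10 mm long, 44 wide, 16 high, brass strips) sticks out, part of the 112 mm. Flat parallel sides 56 mm apart. At the start the contact end points roughly towards the robot.
- pack_foot (a point): Point on the long pack: middle of the lower edge of its contact end, 56 mm along -x from the pack's origin, on the underside.
- cradle: Sloping grey cradle, fixed on the test unit's right half (robot's view, -y). Origin: on the bed surface at the foot of the lip, mid width. +x up the slope (20 degrees, away from the robot), y across, z square to the bed. Bed 122 mm long, 78 wide; lip 14 mm high at x = 0. Guides 10 mm high, inner faces at y = +-32 mm, at x = 0 to 27 and 92 to 120 mm; the sides between are open.
- cradle_seat (a point): Point on the cradle's bed 56 mm up the slope from the lip: the pack's origin lies here when it is seated, underside on the bed, pack +x along the cradle's +x, contact end touching the lip. Axes as the cradle's. Friction (about 1) keeps the pack from sliding down by itself, so set it down at the lip.
- tester: The test unit, white housing with blue panel, 200 x 270 mm footprint, fixed on the table; cradle on its -y half, dial deck (top 56.5 mm above the table) on its +y half. Origin: under its middle at table height, x away from the robot, z up.
- dial_pivot (a point): Point on the dial's vertical turning axis, at the deck's top surface (56.5 mm above the table). Axes as the test unit's.
- bar: The dial's black bar handle, an upright blade 10 mm thick on the black dial disc (34 mm radius, 12 mm high), turning with it. Origin on the dial axis at the deck's surface; +x outward along the bar (pointing end, white line on top), z up. Blade from x = -14 to +66 mm, 12 to 46 mm above the deck. At rest it points to the robot, 40 degrees to the cradle's side; push its +y face (towards the cradle).
- dial (a joint): Dial angle in rad, 0 at rest, growing clockwise seen from above (bar moves away from the cradle). Detents at 0.436, 0.872 and 1.308 (third: long white mark on the deck; short marks: rest, first, second); end stop 1.66. A spring returns it to 0 when let go: 0.16 N m at rest to 0.34 at the third, detents add or take up to 0.12; about 9 N at most, 50 mm from the axis.
- short_pack: A spare short battery pack, same look, 72 x 56 x 38 mm, not to be used or moved. Origin: centre of its underside, axes as the long pack's. It may have changed places with the long pack.
- bottle: White bottle, 56 mm diameter, 150 mm tall, not to be disturbed. Origin: centre of its underside.
- carton: Cardboard carton 80 x 120 x 80 mm, not to be disturbed. Origin: centre of its underside.
- bowl: Steel bowl 110 mm across, 45 mm tall, not to be disturbed. Origin: centre of its underside.

How it is judged:
On the way, in this order (a step that is already met when the one before it is completed fails the run):
1. the long pack lies seated in the cradle, let go, with the dial still at rest (x of pack_foot in the frame of cradle between -0.004 and 0.01 m and y of pack_foot in the frame of cradle between -0.008 and 0.008 m and z of pack_foot in the frame of cradle between -0.004 and 0.006 m and angle between the x axis of pack and the x axis of cradle, either way round below 0.12 rad and angle between the z axis of pack and the z axis of cradle, either way round below 0.12 rad and contact force between pack and the fingers below 0.1 N and contact force between pack and cradle above 0.5 N and linear speed of pack below 0.03 m/s and value of joint dial below 0.15 rad), for 0.2 s.
2. the dial passes the first detent towards the second (value of joint dial between 0.5 and 1.1 rad).
3. the fingers hold the dial at the third detent (value of joint dial between 1.13 and 1.5 rad and contact force between the fingers and bar above 1 N), for 0.3 s.
At the end, for the whole second after the job is handed in: The long pack lies in the cradle untouched by the fingers: contact end within 10 mm of the lip, within 8 mm sideways and 6 mm of the bed, aligned within 0.12 rad, at rest. The dial stands still between 1.13 and 1.50 rad (third detent 1.308), with the fingers pressing its bar with more than 1 N (all of step 3 and x of pack_foot in the frame of cradle between -0.004 and 0.01 m and y of pack_foot in the frame of cradle between -0.008 and 0.008 m and z of pack_foot in the frame of cradle between -0.004 and 0.006 m and angle between the x axis of pack and the x axis of cradle, either way round below 0.12 rad and angle between the z axis of pack and the z axis of cradle, either way round below 0.12 rad and contact force between pack and the fingers below 0.1 N and contact force between pack and cradle above 0.5 N and linear speed of pack below 0.03 m/s and velocity of joint dial between -0.2 and 0.2 rad/s and contact force between bar and pack below 0.1 N); the arm keeps its last pose, push and grip.
It fails at once if the short pack is moved by more than 40 mm (distance of short_pack from where it was at the start of the episode above 0.04 m).
It fails at once if the bottle is moved by more than 40 mm (distance of bottle from where it was at the start of the episode above 0.04 m).
It fails at once if the carton is moved by more than 40 mm (distance of carton from where it was at the start of the episode above 0.04 m).
It fails at once if the bowl is moved by more than 40 mm (distance of bowl from where it was at the start of the episode above 0.04 m).
It fails at once if the long pack is dropped (falls freely faster than 0.7 m/s) (linear speed of pack above 0.7 m/s and contact force between pack and the fingers below 0.1 N).
It also fails if it takes over 54 s, if anything falls off the work surface, if the arm or the gripper's body presses on something with over 40 N, if the wrist force passes 120 N, or if a joint passes its speed limit or range.

### The arm

A 6-joint arm with a two-finger parallel gripper is mounted at the origin on the work surface. World frame = base frame: x ahead of the robot, y to its left, z up, the work surface at z = 0. Lengths are in m, angles in rad, forces in N, time in s.
With the tool pointing down it reaches from about 0.375 to 0.925 m from the base axis. Payload 5.7 kg.
Tool frame: the origin (TCP) lies at the centre of the arm's flange, where the gripper is bolted on; the fingertips stand 173 mm ahead of it and the grasp point (between the pads) lies 155 mm ahead of it; z points along the fingers, y is the line along which they close (so a half turn about z gives the same grasp; the last joint's range is limited). The gripper opens to 85 mm and grips with 20 to 120 N. Pads are 22 mm wide; open, the fingers measure 114 mm over their backs; the gripper's body (76 mm by 85 mm) begins 54 mm behind the grasp point. The pads swing forward as they close: fully open they stand 13 mm farther back than shut.
Start: joints at [1.191, 0.359, 1.51, -0, 1.272, -0.115], TCP at [0.157, 0.579, 0.405] pointing down, gripper open.
Joint ranges: [-2.97, 2.97], [-1.01, 2.36], [0.21, 2.38], [-0.96, 4.11], [0.2, 2.71], [-2.98, 2.98]. Speed limits (rad/s): [2.39, 2.39, 3.14, 3.14, 3.14, 3.14].

### API

Orientations are given as [roll, pitch, yaw] about the fixed x, y, z axes, in that order (R = Rz(yaw) Ry(pitch) Rx(roll)).
In Python, from bench import manip, state, eyes, sign_off gives the robot as it stands. Calls block until the motion is done:
- manip.move_pose(position, orientation): joint-space move of the TCP to a pose.
- manip.line_to(position, frame=None, rate=0.15, max_force=None): straight line of the TCP; frame=None keeps the orientation; rate is the mean speed in m/s. With max_force (N) it stops when the force on the tool has changed by that much, and returns True; else False.
- manip.movej(angles): joint-space move.
- manip.command_gripper(opening, f_grip=None): finger opening in m; f_grip is the grip in N (None keeps the last); returns when the fingers have stopped.
- manip.hold(seconds).
- manip.inverse_kinematics(position, orientation): joint angles nearest the present ones, or None.
- state(): the state.
- eyes.get_image(name): name is "scene" or "top"; returns the picture (480x640x3 uint8, blue, green, red); there is no depth.
- eyes.calibration(name): a dict with "camera_matrix" (3x3 intrinsics, pixels), "T" (4x4, takes a point from camera to world coordinates). Camera axes: x right, y down, z forward; pixel columns grow to the right and rows downward; lengths in m; the calibration is good to about 2 mm. A picture is of the moment at which its call begins. calibration takes no time and is no camera call.
A pose or a line that the arm cannot do raises manip.PlanningError and nothing moves.
- sign_off(): hands the job in; it is judged then, once.
Trained networks look in the newest picture that a camera, given by its name, has taken for a name from the list of things; names that differ only in an ending like _2 or _b are one class to them, and where a whole thing is asked for, a point or a joint stands for the part that bears it (a point fixed in the world has none). Each returns a list of dicts, best first, with "p" (0 to 1); they miss things now and then, are a little off and sometimes report something else, mostly with a low value. They report only what shows in the picture. A call takes as long as a camera call.
- eyes.search_frame(target, camera): "rect" ([left, top, right, bottom] in pixels, round what is visible of it).
- eyes.mark_of(target, camera): "location" ([column, row] in pixels: a listed point, or the origin of a listed thing).
The state is a dict: "t": time; "joint_pos": joint angles; "qvel": joint speeds; "joint_torque": joint torques, N m; "eef_pos": TCP position; "tcp_rot": TCP orientation; "contact_force": force on the tool from outside, world axes, zero at the start; "moment": the same for the moment, N m; "opening": finger opening in m; "finger_force": force on a finger pad.
Only numpy, scipy, OpenCV 4.12 (cv2) and the standard library are available. Lean on these libraries where they do the work, as an engineer would, in place of code of your own. Each camera call takes 0.05 s, during which the arm holds its last target. There are 200 camera calls.

## Working session

There is one attempt and no reset: what is moved stays moved. The work goes in short steps, each a Python script; the robot and the scene stay as the last script left them, time stands still between calls to the robot, and variables do not carry over. Pictures are saved under pics/ and viewed, at most 10 in all, crops included, and the job is handed in when it is done.

```bash
mkdir -p pics; cat > h.py <<'E'
from bench import manip,state,eyes,sign_off
import numpy as np,cv2
from scipy.spatial.transform import Rotation as R
def P(cam):
    c=eyes.calibration(cam);T=np.array(c["T"]);K=np.array(c["camera_matrix"]);Ti=np.linalg.inv(T)
    return K@Ti[:3]
def tri(uv):  # dict cam->pixel ; returns xyz
    a,b=uv;X=cv2.triangulatePoints(P(a),P(b),np.array(uv[a],float).reshape(2,1),np.array(uv[b],float).reshape(2,1))
    return (X[:3]/X[3]).ravel()
def proj(cam,X):
    x=P(cam)@np.append(X,1);return x[:2]/x[2]
def onz(cam,uv,z):
    c=eyes.calibration(cam);T=np.array(c["T"]);d=T[:3,:3]@np.linalg.inv(np.array(c["camera_matrix"]))@[uv[0],uv[1],1]
    return T[:3,3]+d*(z-T[2,3])/d[2]
E
python3 - <<'E'
from h import *
for c in("scene","top"):
    cv2.imwrite(f"pics/{c}0.png",eyes.get_image(c));print(c,np.round(eyes.calibration(c)["T"],3).tolist())
for n in["pack","pack_foot","short_pack","cradle","cradle_seat","dial_pivot","bar","tester","bottle","carton","bowl"]:
    r={}
    for c in("scene","top"):
        m=eyes.mark_of(n,c);print(n,c,[(np.round(k["location"]).tolist(),round(k["p"],2)) for k in m[:2]])
        if m:r[c]=m[0]["location"]
    if len(r)==2:print("   ",np.round(tri(r),3))
print(state()["t"])
E
```

```text
scene [[0.459, 0.546, -0.701, 1.3], [0.888, -0.284, 0.361, -0.279], [-0.002, -0.788, -0.616, 0.71], [0.0, 0.0, 0.0, 1.0]]
top [[0.004, -0.999, 0.053, 0.531], [-1.0, -0.003, 0.006, 0.066], [-0.006, -0.053, -0.999, 1.228], [0.0, 0.0, 0.0, 1.0]]
pack scene [([128.0, 318.0], 0.77)]
pack top [([477.0, 266.0], 0.78), ([471.0, 192.0], 0.25)]
    [ 0.513 -0.296 -0.004]
pack_foot scene [([112.0, 306.0], 0.67)]
pack_foot top [([489.0, 286.0], 0.84), ([469.0, 192.0], 0.73)]
    [ 0.47  -0.319  0.001]
short_pack scene [([190.0, 277.0], 0.77)]
short_pack top [([420.0, 288.0], 0.6)]
    [ 0.464 -0.162  0.008]
cradle scene [([288.0, 226.0], 0.96)]
cradle top [([306.0, 300.0], 0.67)]
    [0.438 0.084 0.043]
cradle_seat scene [([303.0, 231.0], 0.94)]
cradle_seat top [([308.0, 277.0], 0.96), ([235.0, 258.0], 0.19)]
    [0.493 0.086 0.063]
dial_pivot scene [([369.0, 227.0], 0.95)]
dial_pivot top [([236.0, 253.0], 0.72)]
    [0.539 0.235 0.053]
bar scene [([329.0, 249.0], 0.21)]
bar top [([470.0, 193.0], 0.7), ([235.0, 256.0], 0.63)]
    [ 0.722 -0.113  0.286]
tester scene [([330.0, 250.0], 0.67), ([288.0, 225.0], 0.42)]
tester top [([275.0, 267.0], 0.82), ([420.0, 288.0], 0.48)]
    [ 0.509  0.155 -0.005]
bottle scene [([151.0, 378.0], 0.84)]
bottle top [([468.0, 191.0], 0.61)]
    [ 0.68  -0.284 -0.005]
carton scene [([249.0, 355.0], 0.74)]
carton top [([400.0, 172.0], 0.9)]
    [ 0.721 -0.123  0.01 ]
bowl scene [([444.0, 212.0], 0.81), ([329.0, 250.0], 0.49)]
bowl top [([132.0, 271.0], 0.87)]
    [ 0.501  0.478 -0.004]
1.2
```

```bash
python3 -c "
import cv2
a=cv2.imread('pics/top0.png')[210:340,190:520];cv2.imwrite('pics/top1.png',cv2.resize(a,None,fx=2.4,fy=2.4,interpolation=2))"
```

```text
(no output)
```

View pics/top1.png

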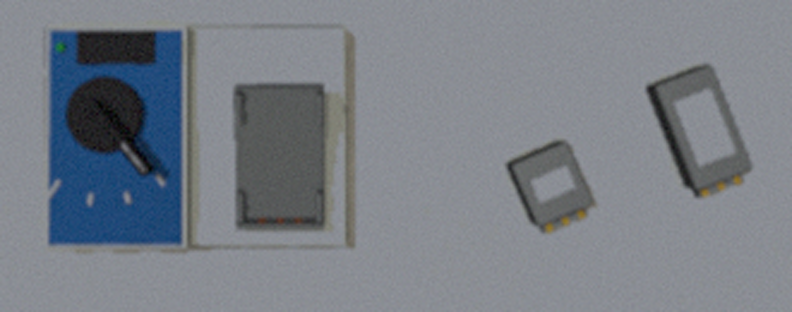

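View pics/scene0.png

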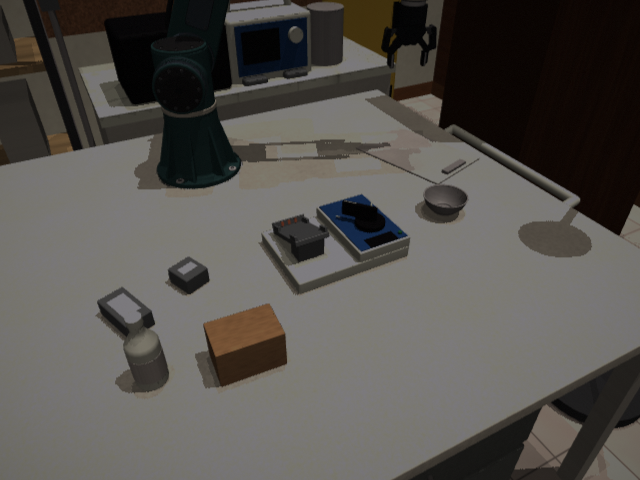

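Top view: the long pack is at about px (482,264) and the short one at (420,288), both with their contacts toward the robot. The cradle is at (307,275), and the dial at (234,257) has its bar pointing down-right. Next I'll measure the yaws and centres from the label, the blue panel and the bar.

```bash
cat > m.py <<'E'
from h import *
t=cv2.imread("pics/top0.png");s=cv2.imread("pics/scene0.png")
def blob(img,box,mask):
    x0,y0,x1,y1=box;m=np.zeros(img.shape[:2],np.uint8);m[y0:y1,x0:x1]=mask(img[y0:y1,x0:x1].astype(int))*255
    n,l,st,c=cv2.connectedComponentsWithStats(m);i=1+np.argmax(st[1:,4]);ct=cv2.findContours((l==i).astype(np.uint8),0,1)[0][0]
    return c[i],cv2.boxPoints(cv2.minAreaRect(ct)),st[i,4]
g=lambda a:a.mean(2)
tp=t[230:300,450:510];print("top grey lab",tp[33,32],tp[20,25:45:3].mean(1).tolist() if 0 else g(tp.astype(float))[33,::3].round().tolist())
print("scene row", g(s.astype(float))[305,95:160:4].round().tolist())
lt=blob(t,(462,240,506,290),lambda a:g(a)>165);ls=blob(s,(100,285,150,330),lambda a:g(a)>150)
print("label",lt[0],lt[2],ls[0],ls[2])
c=tri({"top":lt[0],"scene":ls[0]});print("label centre",c.round(4))
q=np.array([onz("top",p,0.038) for p in lt[1]])[:,:2];
print("label rect",q.round(4).tolist(),[np.round([np.linalg.norm(q[i]-q[i-1]),np.degrees(np.arctan2(*(q[i]-q[i-1])[::-1]))],3).tolist() for i in range(2)],q.mean(0))
b=blob(t,(190,200,300,330),lambda a:(a[...,0]-a[...,2]>60));q=np.array([onz("top",p,0.0565) for p in b[1]])[:,:2]
print("blue",q.round(4).tolist(),[np.round([np.linalg.norm(q[i]-q[i-1]),np.degrees(np.arctan2(*(q[i]-q[i-1])[::-1]))],3).tolist() for i in range(2)],q.mean(0))
E
python3 m.py
python3 - <<'E'
import cv2
s=cv2.imread('pics/scene0.png')
a=cv2.resize(s[185:285,255:415],None,fx=4,fy=4,interpolation=2);b=cv2.resize(s[255:335,90:215],None,fx=2.5,fy=2.5,interpolation=2)
import numpy as np
c=np.zeros((600,640,3),np.uint8);c[:400]=a;c[400:600,:312]=b;cv2.imwrite('pics/sc1.png',np.clip(c*1.5,0,255).astype(np.uint8))
E
```

```text
top grey lab [147 142 138] [144.0, 142.0, 143.0, 144.0, 144.0, 102.0, 34.0, 98.0, 104.0, 146.0, 141.0, 140.0, 143.0, 146.0, 133.0, 96.0, 136.0, 141.0, 141.0, 141.0]
scene row [119.0, 26.0, 59.0, 61.0, 123.0, 123.0, 123.0, 123.0, 123.0, 123.0, 123.0, 63.0, 59.0, 122.0, 122.0, 122.0, 122.0]Traceback (most recent call last):
  File "m.py", line 10, in <module>
    lt=blob(t,(462,240,506,290),lambda a:g(a)>165);ls=blob(s,(100,285,150,330),lambda a:g(a)>150)
  File "m.py", line 5, in blob
    n,l,st,c=cv2.connectedComponentsWithStats(m);i=1+np.argmax(st[1:,4]);ct=cv2.findContours((l==i).astype(np.uint8),0,1)[0][0]
                                                     ~~~~~~~~~^^^^^^^^^^
    return _wrapfunc(a, 'argmax', axis=axis, out=out, **kwds)
    return bound(*args, **kwds)
ValueError: attempt to get argmax of an empty sequence
```

View pics/sc1.png

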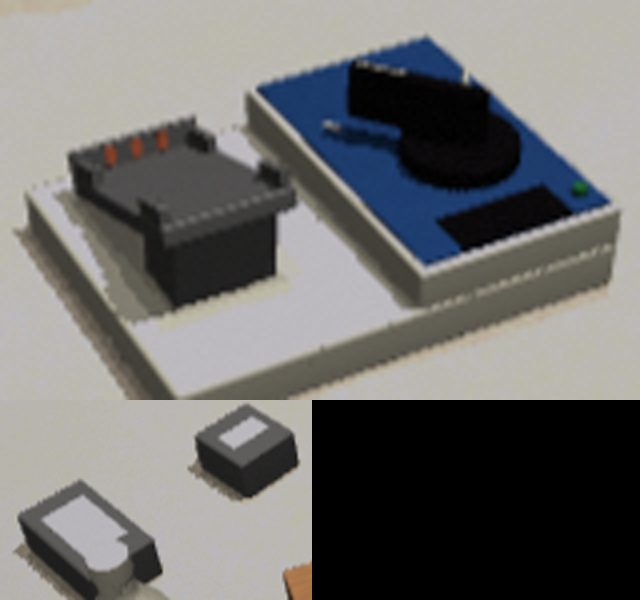

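Scene view: the bottle's top partly hides the long pack's label. The cradle's lip with red contacts is at the robot side, and the bar's tip is at about px (343,201). I'll use the label from the top view, and the pack's contact-end corners from both views for height.

```bash
python3 - <<'E'
s=open('m.py').read().split('g=lambda')[0].replace("i=1+np.argmax(st[1:,4])","i=l[int(seed[1]),int(seed[0])]").replace("box,mask","box,mask,seed")
s+='''
g=lambda a:a.mean(2)
def rect(n,b,z):
    q=np.array([onz("top",p,z) for p in b])[:,:2]
    print(n,q.round(4).tolist(),[np.round([np.linalg.norm(q[i]-q[i-1]),np.degrees(np.arctan2(*(q[i]-q[i-1])[::-1]))],3).tolist() for i in (1,2)],"c",q.mean(0).round(4))
lt=blob(t,(455,232,510,295),lambda a:g(a)>124,(482,262));rect("label",lt[1],.038);print(lt[0],lt[2])
lt=blob(t,(455,232,510,295),lambda a:(g(a)<124)&(g(a)>68),(475,262));rect("top face",lt[1],.038)
b=blob(t,(190,200,300,330),lambda a:(a[...,0]-a[...,2]>40),(225,300));rect("blue",b[1],.0565)
b=blob(t,(280,235,335,312),lambda a:(g(a)<115),(307,275));rect("cradle",b[1],.065)
cr=lambda u,v:(190+u/2.4,210+v/2.4)
sc=lambda u,v:(255+u/4,185+v/4); sb=lambda u,v:(90+u/2.5,255+(v-400)/2.5)
for n,a,c in [("pack +y contact corner",cr(695,187),sb(82,482)),("pack -y contact corner",cr(750,170),sb(20,518)),
  ("lip corner -y",cr(323,228),sc(68,155)),("lip corner +y",cr(237,228),sc(195,120)),("bed far -y?",cr(325,85),sc(150,205)),("bed far +y",cr(235,85),sc(295,175))]:
    print(n,tri({"top":a,"scene":c}).round(4))
E=None
'''
open('m.py','w').write(s)
E
python3 m.py
python3 - <<'E'
import cv2
a=cv2.imread('pics/top0.png')[215:315,205:335];cv2.imwrite('pics/top2.png',cv2.resize(a,None,fx=6,fy=6,interpolation=2))
E
```

```text
label [[0.5436, -0.2688], [0.557, -0.3021], [0.4987, -0.3246], [0.4854, -0.2914]] [[0.036, -68.105], [0.062, -158.863]] c [ 0.5212 -0.2967]
[483.22198732 262.64904863] 473
top face [[1.1012, 0.7698], [1.1021, -0.6483], [0.0663, -0.6193], [0.0583, 0.7345]] [[1.418, -89.962], [1.036, 178.392]] c [0.582  0.0592]
blue [[0.6039, 0.2913], [0.6042, 0.1736], [0.4172, 0.172], [0.4168, 0.2888]] [[0.118, -89.82], [0.187, -179.539]] c [0.5105 0.2314]
cradle [[0.5572, 0.1258], [0.5574, 0.0432], [0.4312, 0.0429], [0.4308, 0.125]] [[0.083, -89.806], [0.126, -179.878]] c [0.4941 0.0842]
pack +y contact corner [ 0.4666 -0.2894  0.0338]
pack -y contact corner [ 0.4819 -0.3398  0.0304]
lip corner -y [0.4305 0.046  0.0559]
lip corner +y [0.4306 0.1232 0.0552]
bed far -y? [0.555  0.0435 0.1045]
bed far +y [0.5558 0.1226 0.097 ]
```

View pics/top2.png

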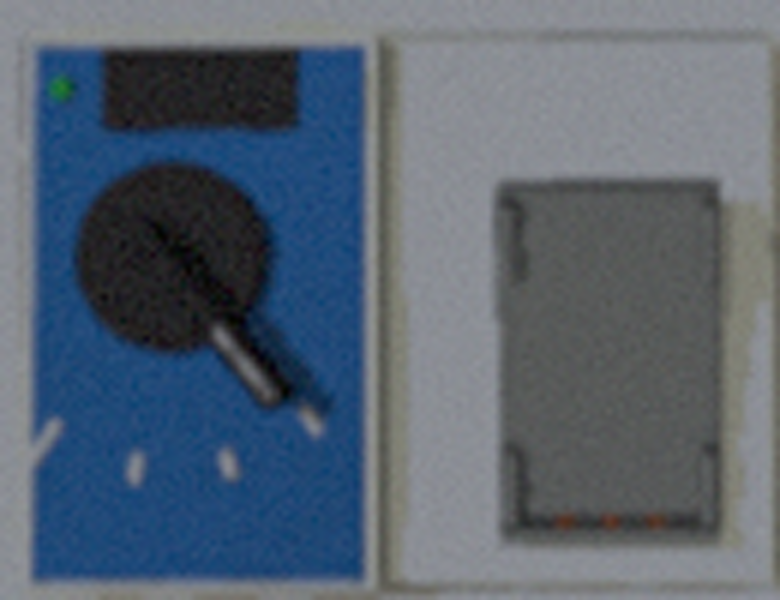

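```bash
cat >> h.py <<'E'
def ori(yaw,slope=0.,flip=1):
    """tool z opposite to the surface normal; tool y across the part (yaw = part's x heading)"""
    z=-np.array([-np.sin(slope)*np.cos(yaw),-np.sin(slope)*np.sin(yaw),np.cos(slope)])
    y=flip*np.array([-np.sin(yaw),np.cos(yaw),0]);x=np.cross(y,z)
    return R.from_matrix(np.c_[x,y,z]).as_euler('xyz').tolist()
S=np.radians(20);CX=np.array([np.cos(S),0,np.sin(S)]);CZ=np.array([-np.sin(S),0,np.cos(S)])
SEAT=np.array([.4905,.0848,.062])
def at(x,z,h=.177):  # TCP with pack origin x up-slope from seat, z off the bed
    return (SEAT+CX*x+CZ*(z+h)).tolist()
E
python3 - <<'E'
from h import *
pv=onz("top",(205+173/6,215+257/6),.0685);tip=onz("top",(205+270/6,215+398/6),.1025);print("pivot",pv.round(4),"tip",tip.round(4),np.degrees(np.arctan2(*(tip-pv)[1::-1])),np.linalg.norm((tip-pv)[:2]))
p=np.array([.516,-.2985]);yw=np.radians(20)
for f in(1,-1):
    print(f,[np.round(manip.inverse_kinematics(a,o),2).tolist() for a,o in[([*p,.177],ori(yw,0,f)),(at(0,.05),ori(0,S,f)),
     ([.501,.206,.24],ori(np.radians(-140),0,f)),([.49,.26,.24],ori(np.radians(-215),0,f))] if manip.inverse_kinematics(a,o) is not None])
E
```

```text
pivot [0.5296 0.2377 0.0685] tip [0.4818 0.1991 0.1025] -141.05551389309485 0.061439242415698515
1 [[-0.64, 0.63, 1.71, -0.0, 0.8, -2.56], [0.05, 0.24, 2.18, -0.04, 0.38, -1.49], [0.26, 0.48, 1.8, -0.0, 0.86, 1.14], [0.36, 0.5, 1.77, -0.0, 0.87, 2.54]]
-1 [[-0.64, 0.63, 1.71, -0.0, 0.8, 0.58], [0.05, 0.24, 2.18, -0.04, 0.38, 1.65], [0.26, 0.48, 1.8, -0.0, 0.86, -2.01], [0.36, 0.5, 1.77, 0.0, 0.87, -0.6]]
```

```bash
python3 - <<'E'
from h import *
p=[.516,-.2985];o=ori(np.radians(20),0,-1)
manip.command_gripper(.085,40)
manip.move_pose([*p,.33],o)
print(manip.line_to([*p,.177],rate=.12,max_force=15))
print(manip.command_gripper(.03,40),state()["opening"],state()["finger_force"])
manip.line_to([*p,.22],rate=.08)
s=state();print(s["t"],s["opening"],s["contact_force"])
cv2.imwrite("pics/g.png",cv2.resize(eyes.get_image("scene")[180:360,60:300],None,fx=3,fy=3))
E
```

```text
False
False 0.05536241704851422 42.916515469551086
7.2333 0.05566146127580826 [ 0.65149406 -0.39470288 -4.33502004]
```

View pics/g.png

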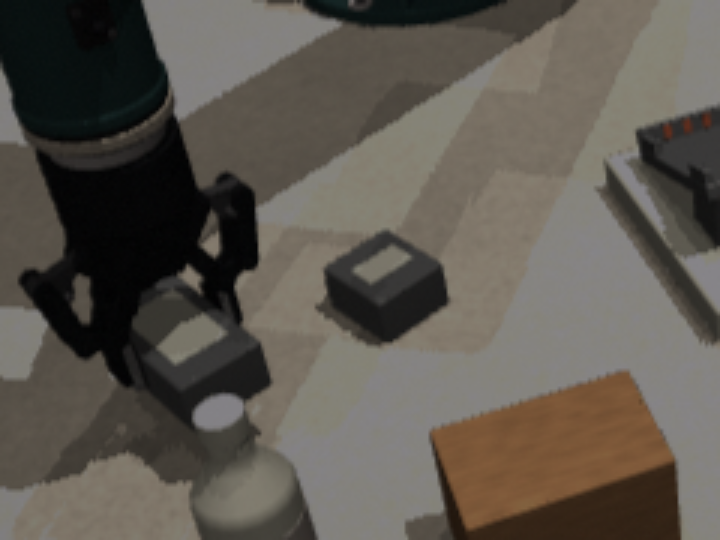

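The picture shows the pack level in the fingers (crop about (195,340)), with the neighbours untouched. Next is placing it.

```bash
python3 - <<'E'
from h import *
manip.line_to([.516,-.2985,.38],rate=.2)
o=ori(0,S,-1)
manip.move_pose(at(.014,.12),o)
manip.line_to(at(.014,.02),rate=.12,max_force=12)
print("down",manip.line_to(at(.014,.003),rate=.04,max_force=6),state()["contact_force"])
print("lip",manip.line_to(at(-.012,.003),rate=.02,max_force=5),state()["contact_force"])
d=np.array(state()["eef_pos"])-at(0,0);print("pack x,z vs seat",d@CX,d@CZ,d[1],state()["t"])
cv2.imwrite("pics/p.png",cv2.resize(eyes.get_image("scene")[140:290,240:420],None,fx=4,fy=4))
E
```

```text
down True [-0.16852309  0.12739928  1.51720125]
lip True [-1.01891073 -0.01002611  3.94633457]
pack x,z vs seat 0.01161755468726012 0.004543964299505676 1.298932942331299e-06 11.5
```

View pics/p.png

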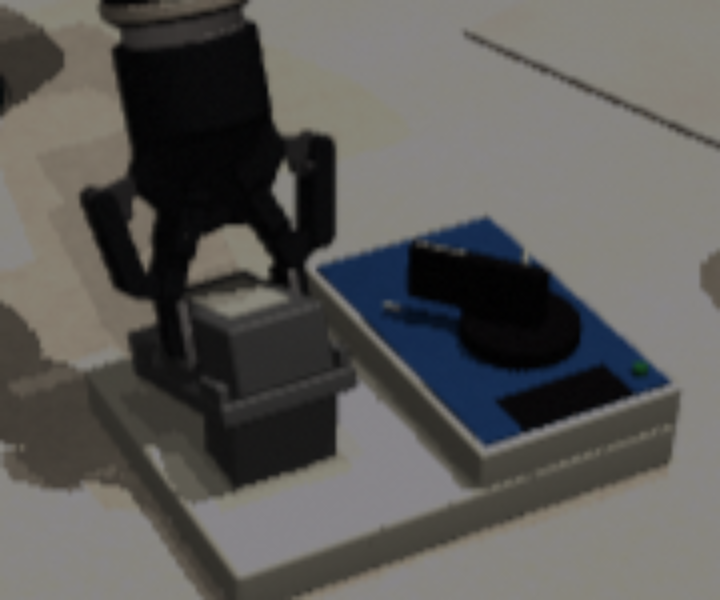

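The pack sits between the guides, near the far end plate, touching the bed slightly higher than I estimated. I'll lift it 2 mm off and move down-slope to the lip.

```bash
python3 - <<'E'
from h import *
def rel():
    d=np.array(state()["eef_pos"])-at(0,0);return (d@CX).round(4),(d@CZ).round(4),np.round(state()["contact_force"],1).tolist()
x,z,_=rel()
manip.line_to(at(x,z+.0025),rate=.03);print("up",rel())
print("lip",manip.line_to(at(-.014,z+.0025),rate=.02,max_force=5),rel())
x,_,_=rel()
print("bed",manip.line_to(at(x,z-.006),rate=.015,max_force=5),rel(),state()["t"])
eyes.get_image("scene");eyes.get_image("top")
for n in("pack_foot","cradle"):
    print(n,[[np.round(k["location"],1).tolist() for k in eyes.mark_of(n,c)[:1]] for c in("scene","top")])
E
```

```text
up (np.float64(0.0105), np.float64(0.0069), [-0.6, 0.4, -5.0])
lip True (np.float64(0.0027), np.float64(0.007), [3.7, -0.1, -1.7])
bed True (np.float64(0.0029), np.float64(0.0043), [0.0, -1.4, 3.7]) 12.775
pack_foot [[[286.9, 225.6]], []]
cradle [[], []]
```

```bash
python3 - <<'E'
from h import *
manip.command_gripper(.080)
d=np.array(state()["eef_pos"])
manip.line_to((d+CZ*.10).tolist(),rate=.12)
s=state();print(s["t"],s["contact_force"])
manip.move_pose([.43,.10,.42],ori(np.radians(-140),0,1))
manip.move_pose([.495,.208,.40],ori(np.radians(-140),0,1))
a=eyes.get_image("scene")
for n in("pack","pack_foot"):
    print(n,[np.round(k["location"],1).tolist() for k in eyes.mark_of(n,"scene")[:2]])
A=cv2.resize(a[160:270,250:420],None,fx=3.5,fy=3.5)
b=eyes.get_image("top");B=cv2.resize(b[235:315,210:340],(595,366))[:210] if 0 else cv2.resize(b[240:312,275:340],(217,240))
c=np.zeros((A.shape[0]+240,A.shape[1],3),np.uint8)[:600];c[:A.shape[0]]=A;h=600-A.shape[0];c[A.shape[0]:600,:217]=B[:c.shape[0]-A.shape[0]]
cv2.imwrite("pics/q.png",np.clip(c*1.4,0,255).astype(np.uint8))
print("expected foot px",proj("scene",SEAT-CX*.056+CZ*.002),"seat",proj("scene",SEAT+CZ*.002),state()["t"])
E
```

```text
14.425 [ 0.09391244 -0.04252149 -0.86018423]
pack [[298.9, 229.6]]
pack_foot [[291.0, 225.5]]
expected foot px [289.08060305 224.71088166] seat [298.80028428 230.00805679] 15.9083
```

View pics/q.png

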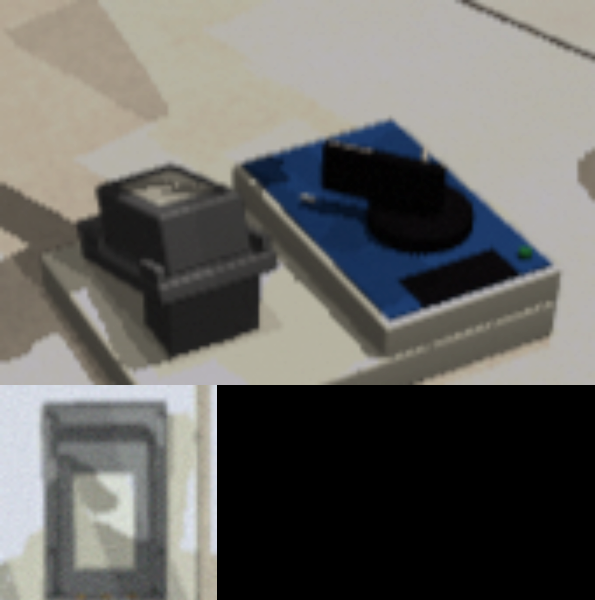

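Top and scene views: the pack lies flat between the guides against the lip, and the net's foot point matches my expected pixel within 2 px. Next I'll take the bar between the fingers and turn it.

```bash
cat > d.py <<'E'
from h import *
PV=np.array([.531,.2368])
def bp(deg,z,r=.048):
    a=np.radians(deg);return [PV[0]+r*np.cos(a),PV[1]+r*np.sin(a),z],ori(a,0,1)
E
python3 - <<'E'
from d import *
manip.command_gripper(.050,40)
p,o=bp(-140,.30);manip.move_pose(p,o)
p,o=bp(-140,.249);print("touch",manip.line_to(p,rate=.08,max_force=8),state()["contact_force"])
manip.command_gripper(.0,40);s=state();print(s["opening"],s["finger_force"],np.round(s["contact_force"],1),np.round(s["moment"],2),s["t"])
if .006<s["opening"]<.016:
    for d in np.linspace(-140,-215,7)[1:]:
        p,o=bp(d,.249);manip.line_to(p,frame=o,rate=.04)
        s=state();print(round(d),round(s["opening"],4),round(s["finger_force"],1),np.round(s["contact_force"],1),round(s["t"],2))
a=eyes.get_image("top");b=eyes.get_image("scene")
c=np.hstack([cv2.resize(a[230:310,200:330],(390,240)),cv2.resize(b[150:270,250:420],(400,282))[:240]])
cv2.imwrite("pics/d.png",np.clip(c*1.4,0,255).astype(np.uint8))
E
```

```text
touch False [ 0.22430156 -0.18663801 -0.22883149]
0.009419224865747365 42.31127679347992 [-4.4  9.6  6.2] [1.26 0.73 0.26] 18.025
-152 0.0094 44.8 [-5.   7.3  5.8] 18.43
-165 0.0091 45.2 [-6.1  7.1  6.9] 18.84
-178 0.0093 46.5 [-6.9  7.6  6.9] 19.25
-190 0.0094 46.1 [-7.8 10.1  6.8] 19.66
-202 0.0093 46.5 [-8.  11.6  7.5] 20.07
-215 0.0092 45.0 [-8.9 14.1  6.6] 20.48
```

View pics/d.png

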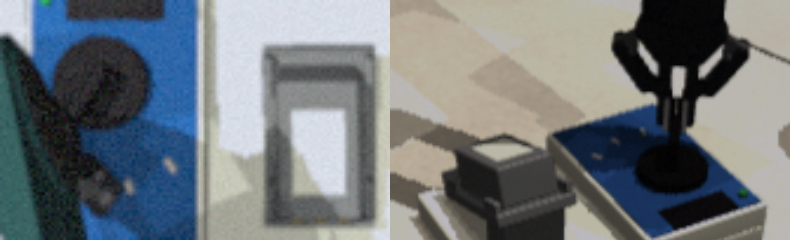

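The pictures show the pack still seated, with the fingers clamped on the bar swung to the left. The rest and first marks are free at crop (170,165) and (128,185). I'll check the arm's actual angle, then hand in.

```bash
python3 - <<'E'
from d import *
manip.hold(.6)
s=state();p,o=bp(-215,.249)
print(np.round(s["eef_pos"],4),np.round(p,4),np.round(s["tcp_rot"],3),np.round(o,3),s["opening"],s["finger_force"],s["t"])
if np.linalg.norm(np.array(s["eef_pos"])-p)<.006 and s["opening"]>.007: print(sign_off())
E
```

```text
[0.49   0.2666 0.2497] [0.4917 0.2643 0.249 ] [-3.14   0.005 -0.611] [ 3.142  0.    -0.611] 0.008819237638503681 45.1762980222702 21.175
the job is handed in; nothing more can be done
None
```

I handed the job in at about 21 s. The long pack is seated against the lip and let go, and the fingers are still clamped on the bar with the dial turned 75° (about 1.31 rad) to the third detent; the angle comes from the arm's pose, not a direct dial reading, and no verdict came back.

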